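Snap the light controller's board onto its posts

TASK

The control box of the cabinet lights lies open on the worktop. Take the loose circuit board by its metal block, set it on the four barbed posts in the box with its terminal strip on the side away from the cable glands, and press it down corner by corner, gently, until every post has clicked through its hole and the board sits flat on all four shoulders. Feel for each click and do not force it or push all corners at once; leave the other things on the worktop where they are.

Things in the scene. Friction and masses are not known exactly. Their poses are not given: they have to be found in the camera images.
- tray: Open control box, fixed: white plastic tray, 146 x 196 x 14 mm (x, y, z), screw ear at each short end, two black cable glands in its +x wall. Origin: centre of its underside. Its inner frame carries four snap posts at x = -38, y = +-62 mm (front) and x = 38, y = +-50 mm (rear). The parts break when contact forces of board on posts, barb squeeze included, sum to 50 N: press with 20 N at most.
- block (a point): Centre of the loose board's aluminium grip block, 40 x 30 x 32 mm (x, y, z), 20 mm above the board's underside, at the board's middle in x and y; grip across its y faces. Dark board 104 x 160 x 4 mm, 0.16 kg. x points away from the grey terminal strip on its front (-x) edge (13 mm above the underside); two capacitors at the middle of the +x edge (17 mm). Else flat; 2 mm feet below.
- hole_fl (a point): Centre of the board's front left hole (10 mm square) at the board's underside; x = -38, y = 62 mm in the board. Axes as the board's. Press each corner on the bare board 18 to 20 mm from its hole toward the middle along y: a closed gripper there clears post and block. A corner goes down about 10 mm from where the loose board rests.
- hole_fr (a point): Centre of the board's front right hole (10 mm square) at the board's underside; x = -38, y = -62 mm in the board. Axes as the board's.
- hole_rl (a point): Centre of the board's rear left hole (10 mm square) at the board's underside; x = 38, y = 50 mm in the board. Axes as the board's.
- hole_rr (a point): Centre of the board's rear right hole (10 mm square) at the board's underside; x = 38, y = -50 mm in the board. Axes as the board's.
- post_fl (a point): Axis of the tray's front left post, at its shoulder's nominal height, 29 mm above the worktop; axes as the tray's. All four shoulders stand equally up to 8 mm higher or lower (the frame is adjustable): not measured, to be felt. The shoulder is 16 mm wide; above it a pointed 6.4 mm pin, 19 mm high, with a springy barb on its +x and -x sides.
- post_fr (a point): Axis of the tray's front right post, at its shoulder's nominal height, 29 mm above the worktop; axes as the tray's. The barbs slope outward from 4 mm over all at 16 mm above the shoulder to 14 mm at 7 mm above it, then back in below. The loose board rests on these slopes, its underside about 10 mm above the shoulders.
- post_rl (a point): Axis of the tray's rear left post, at its shoulder's nominal height, 29 mm above the worktop; axes as the tray's. One post takes 8 to 16 N to click through: the force rises, drops suddenly at the click, then rises steeply as the board meets the shoulder. All four at once take over 35 N.
- post_rr (a point): Axis of the tray's rear right post, at its shoulder's nominal height, 29 mm above the worktop; axes as the tray's. Made like the other posts. Beside each post a weak brass contact pin (under 1 N) reports when that corner of the board is down.
- pen: Bystander, to be left alone: red ballpoint pen, 145 x 12 x 9 mm, lying between the two workplaces. Origin: centre of its underside.
- pin_fl (a joint): Brass spring contact pin of the front left post, 12 mm from the post toward the middle along y: how far it is pressed in, in m. 0 free, standing 3 mm above the shoulder; 0.003 when the board lies on the shoulder.
- pin_fr (a joint): Brass spring contact pin of the front right post, 12 mm from the post toward the middle along y: how far it is pressed in, in m. 0 free, standing 3 mm above the shoulder; 0.003 when the board lies on the shoulder.
- pin_rl (a joint): Brass spring contact pin of the rear left post, 12 mm from the post toward the middle along y: how far it is pressed in, in m. 0 free, standing 3 mm above the shoulder; 0.003 when the board lies on the shoulder.
- pin_rr (a joint): Brass spring contact pin of the rear right post, 12 mm from the post toward the middle along y: how far it is pressed in, in m. 0 free, standing 3 mm above the shoulder; 0.003 when the board lies on the shoulder.

How it is judged:
By the outcome, as a careful person would: the job done as asked, in the order asked, and still so for the second after the job is handed in, with the robot touching nothing.
It also fails if it takes over 67 s, if anything falls off the work surface, if the arm or the gripper's body presses on something with over 40 N, if the wrist force passes 120 N, or if a joint passes its speed limit or range.

ROBOT

A 6-joint arm with a two-finger parallel gripper is mounted at the origin on a cart in front of the work surface, level with it; the furniture and walls round the work are solid. World frame = base frame: x ahead of the robot, y to its left, z up, the work surface at z = 0. Lengths are in m, angles in rad, forces in N, time in s.
With the tool pointing down it reaches from about 0.275 to 0.875 m from the base axis. Payload 12.5 kg.
Tool frame: the origin (TCP) lies on the centre line of the jaws, within the pads' length; the fingertips stand r.finger_overhang ahead of it and the grasp point (between the pads) lies 3 mm ahead of it (r.finger_overhang is the distance from the TCP to the fingertips, in m); z points along the fingers, y is the direction in which the jaws open and shut (so a half turn about z gives the same grasp; the last joint's range is limited). The gripper opens to 85 mm and grips with 20 to 120 N. Pads are 22 mm wide; open, the fingers measure 114 mm over their backs; the gripper's body (76 mm by 85 mm) begins 54 mm behind the grasp point. The pads swing forward as they close: fully open they stand 13 mm farther back than shut.
Start: joints at [1.071, 0.351, 1.652, -0, 1.139, -0.085], TCP at [0.222, 0.503, 0.253] pointing down, gripper open.
Joint ranges: [-2.75, 2.75], [-0.79, 2.1], [0.01, 2.65], [-1.57, 4.71], [0.07, 3.14], [-2.87, 2.87]. Speed limits (rad/s): [2.22, 2.22, 2.79, 3.14, 3.14, 3.14].

INTERFACE

Orientations are given as a unit quaternion [x, y, z, w].
In Python, from cell import r, optics gives the robot as it stands. The module is installed in compiled form; this text tells all that it offers. Calls block until the motion is done:
- r.move_to(position, orientation): joint-space move of the TCP to a pose.
- r.move_linear(position, rot=None, vel=0.15): straight line of the TCP; rot=None keeps the orientation; vel is the mean speed in m/s.
- r.set_joints(angles): joint-space move.
- r.set_gripper(opening, squeeze=None): opening from 0.0 (shut) to 1.0 (fully open); squeeze is the grip in N (None keeps the last); returns when the fingers have stopped.
- r.sleep(seconds).
- r.inverse_kinematics(position, orientation): joint angles nearest the present ones, or None.
- optics.get_image(name): name is "scene" or "top"; returns a dict with "pixels" (420x560x3 uint8, red, green, blue), "depth" (420x560 float32, m along the optical axis (not along the pixel's ray), 0 where there is no reading), "fx", "fy", "cx", "cy" (pixels), "D" ([k1, k2, p1, p2, k3] as OpenCV has them; the pictures are not rectified), "camera_from_world" (4x4, takes a point from world to camera coordinates). Camera axes: x right, y down, z forward; pixel columns grow to the right and rows downward; lengths in m; the calibration is good to about 2 mm. A picture is of the moment at which its call begins.
A pose or a line that the arm cannot do raises r.PlanningError and nothing moves.
- r.hand_in(): hands the job in, once; it reports no verdict.
Readings, each from a call of its own:
- r.current_t(): time.
- r.current_q(): joint angles.
- r.current_qvel(): joint speeds.
- r.current_effort(): joint torques, N m.
- r.current_tool_pos(): TCP position.
- r.current_ee_rot(): TCP orientation.
- r.current_contact_force(): force on the tool from outside, world axes, zero at the start.
- r.current_torque(): the same for the moment, N m.
- r.current_opening(): opening from 0.0 (shut) to 1.0 (fully open).
Only numpy, scipy, OpenCV 4.12 (cv2) and the standard library are available. Lean on these libraries where they do the work, as an engineer would, in place of code of your own. Each camera call takes 0.05 s, during which the arm holds its last target.

## Working session

There is one attempt and no reset: what is moved stays moved. The work goes in short steps, each a Python script; the robot and the scene stay as the last script left them, time stands still between calls to the robot, and variables do not carry over. Pictures are saved under pics/ and viewed, and the job is handed in when it is done.

```bash
ls; mkdir -p pics; python3 - <<'E'
from cell import r, optics
import cv2,pickle
for n in("scene","top"):
    d=optics.get_image(n); pickle.dump(d,open(n+'.pkl','wb'))
    cv2.imwrite(f'pics/{n}0.png',d['pixels'][:,:,::-1])
    print(n,d['fx'],d['fy'],d['cx'],d['cy'],d['D']);print(d['camera_from_world'].round(3))
print(r.finger_overhang,r.current_tool_pos(),r.current_ee_rot(),r.current_contact_force(),r.current_t())
E
```

```text
pics
scene 524.2296496885018 524.2296496885018 281.2677262268083 214.9714257944179 [-0.09258542  0.          0.          0.          0.        ]
[[ 0.744 -0.669 -0.008 -0.345]
 [-0.383 -0.417 -0.824  0.23 ]
 [ 0.548  0.616 -0.567  0.858]
 [ 0.     0.     0.     1.   ]]
top 415.72236660879355 415.72236660879355 274.27699153685626 212.72034654146742 [-0.10155363  0.          0.          0.          0.        ]
[[-0.025 -0.999 -0.036  0.026]
 [-0.992  0.029 -0.123  0.5  ]
 [ 0.123  0.033 -0.992  1.049]
 [ 0.     0.     0.     1.   ]]
0.022 [0.22150479 0.50313635 0.25281738] [ 2.05918400e-01  9.78569035e-01 -4.84044188e-04 -1.50937117e-04] [-0.27606948  0.0493743   0.45925457] 0.1
```

View pics/scene0.png

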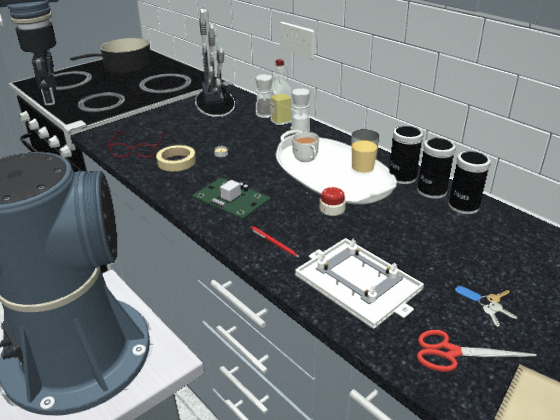

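View pics/top0.png

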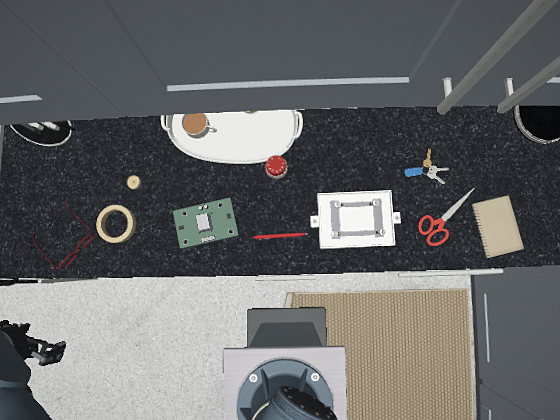

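```bash
python3 - <<'E'
import cv2
t=cv2.imread('pics/top0.png');s=cv2.imread('pics/scene0.png')
R=lambda a,f:cv2.resize(a,None,fx=f,fy=f,interpolation=cv2.INTER_CUBIC)
cv2.imwrite('pics/c1.png',R(t[185:260,165:245],8))
cv2.imwrite('pics/c2.png',R(t[180:260,305:405],8))
cv2.imwrite('pics/c3.png',R(s[170:225,185:280],8))
cv2.imwrite('pics/c4.png',R(s[230:330,290:430],5.5))
E
```

```text
(no output)
```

View pics/c1.png

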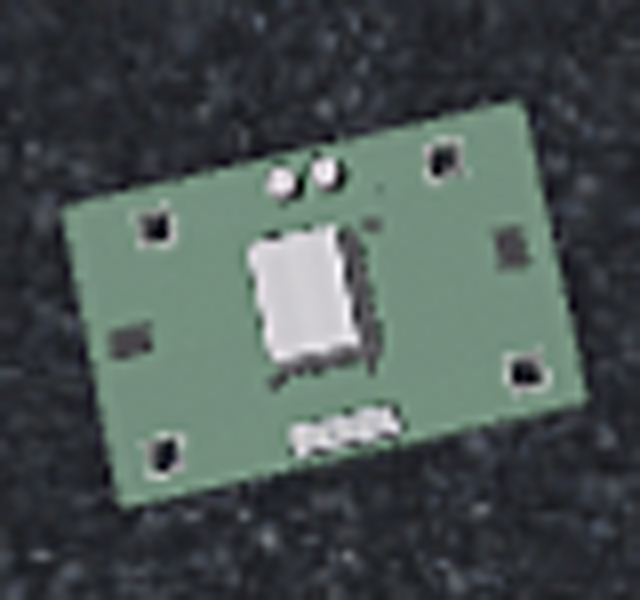

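View pics/c2.png

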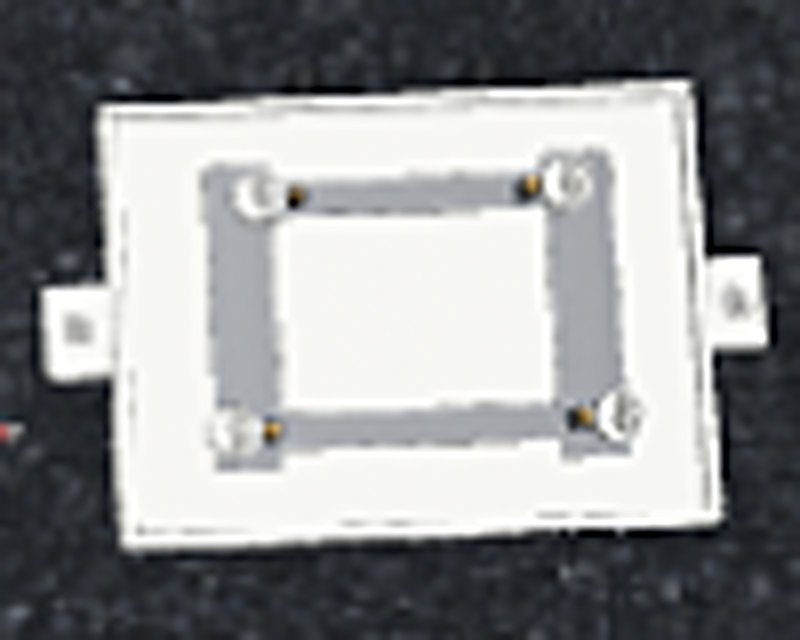

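View pics/c3.png

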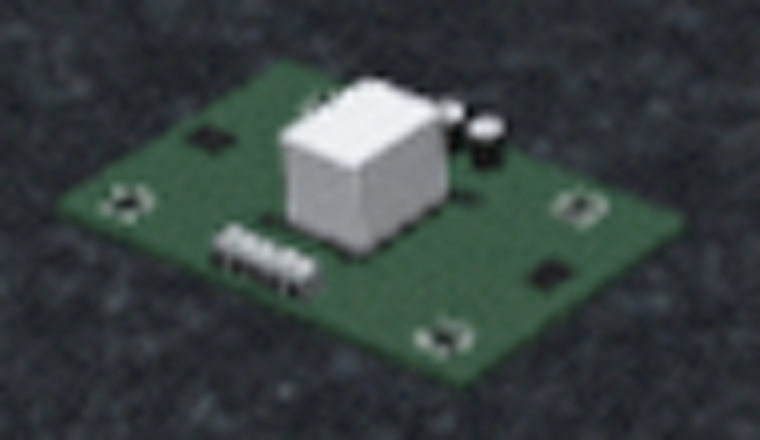

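View pics/c4.png

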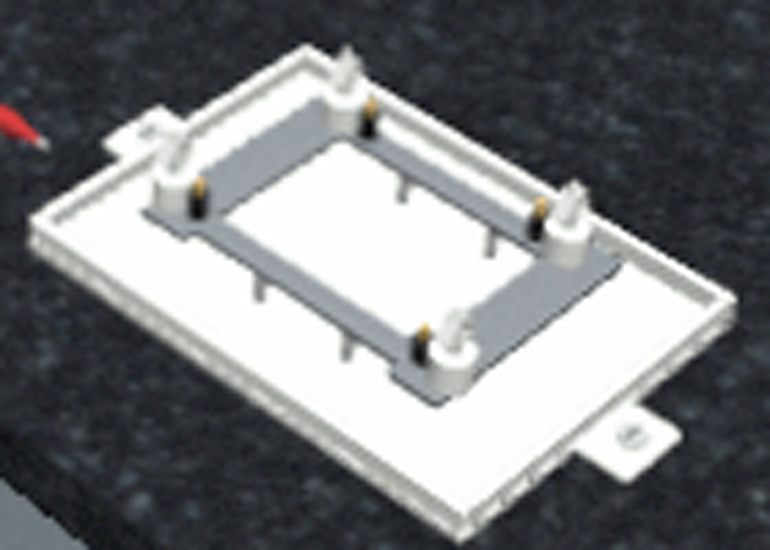

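```bash
cat > h.py <<'E'
import numpy as np,cv2,pickle
from scipy.optimize import least_squares
def proj(d,P):
    M=d['camera_from_world'];P=np.atleast_2d(np.asarray(P,float))
    K=np.array([[d['fx'],0,d['cx']],[0,d['fy'],d['cy']],[0,0,1]])
    return cv2.projectPoints(P,cv2.Rodrigues(M[:3,:3])[0],M[:3,3],K,np.array(d['D']))[0][:,0]
def uncrop(p,off,f): return (np.asarray(p,float)+.5)/f-.5+np.array(off)
def body(q,L):
    c,s=np.cos(q[2]),np.sin(q[2]);L=np.atleast_2d(L)
    return np.c_[q[0]+c*L[:,0]-s*L[:,1],q[1]+s*L[:,0]+c*L[:,1],L[:,2]]
def fit(obs,q0): # obs: list of (d,local pts,px)
    f=lambda q:np.concatenate([(proj(d,body(q,L))-p).ravel() for d,L,p in obs])
    s=least_squares(f,q0);return s.x,f(s.x).reshape(-1,2)
E
python3 - <<'E'
from h import *
T=pickle.load(open('top.pkl','rb'));S=pickle.load(open('scene.pkl','rb'))
z=.006
H=np.array([[-38,62,6],[-38,-62,6],[38,50,6],[38,-50,6]])/1e3
pt=uncrop([(165,455),(525,372),(155,228),(443,160)],(165,185),8)
C=np.array([[52,80,6],[52,-80,6],[-52,-80,6],[-52,80,6]])/1e3
ct=uncrop([(65,208),(523,100),(587,402),(122,507)],(165,185),8)
ps=uncrop([(128,203),(444,338),(582,207)],(185,170),8)
cs=uncrop([(285,62),(690,218),(465,383),(58,205)],(185,170),8)
q0=[.45,.2,.1]
for o in ([(T,H,pt),(T,C,ct)],[(S,H[[0,1,3]],ps),(S,C,cs)],[(T,H,pt),(T,C,ct),(S,H[[0,1,3]],ps),(S,C,cs)]):
    x,e=fit(o,q0);print('board',x.round(4));print(e.round(1).tolist())
R=np.array([[73,98,14],[73,-98,14],[-73,-98,14],[-73,98,14]])/1e3
rt=uncrop([(100,103),(692,80),(722,522),(122,548)],(305,180),8)
rs=uncrop([(308,45),(735,298),(460,520),(30,225)],(290,230),5.5)
for o in ([(T,R,rt)],[(S,R,rs)],[(T,R,rt),(S,R,rs)]):
    x,e=fit(o,[.45,-.2,0]);print('tray',x.round(4));print(e.round(1).tolist())
P=np.array([[-38,62],[-38,-62],[38,50],[38,-50]])/1e3
tt=uncrop([(235,432),(620,415),(262,195),(565,182)],(305,180),8)
ts=uncrop([(177,132),(457,312),(347,46),(575,182)],(290,230),5.5)
for h in (.021,.029,.037):
    print(h,'top sh',(proj(T,body(x,np.c_[P,np.full(4,h)]))-tt).round(1).tolist(),'scene tip',(proj(S,body(x,np.c_[P,np.full(4,h+.019)]))-ts).round(1).tolist())
for d,n in((T,'top'),(S,'scene')):
    M=d['camera_from_world'];print(n,(-M[:3,:3].T@M[:3,3]).round(3))
    if n=='top':
        for u,v in((205,222),(190,210),(340,240),(360,220),(280,260),(150,200)):
            p=cv2.undistortPoints(np.array([[[u,v]]],float),np.array([[d['fx'],0,d['cx']],[0,d['fy'],d['cy']],[0,0,1]]),np.array(d['D']))[0,0]
            Z=d['depth'][v,u];w=M[:3,:3].T@(np.r_[p*Z,Z]-M[:3,3]);print(u,v,w.round(4))
E
```

```text
board [0.483  0.2001 0.1982]
[[0.1, 0.0], [0.1, 0.1], [0.1, -0.1], [0.1, 0.0], [-0.3, -0.1], [-0.1, -0.0], [0.0, -0.0], [-0.0, 0.1]]
board [0.4848 0.202  0.2045]
[[0.2, -0.1], [0.4, 0.1], [-0.1, 0.2], [0.1, -0.2], [0.0, 0.2], [-0.0, -0.1], [-0.6, -0.1]]
board [0.4836 0.2005 0.2011]
[[-0.0, -0.1], [-0.0, -0.2], [-0.0, -0.3], [-0.1, -0.2], [-0.5, -0.2], [-0.3, -0.3], [-0.1, -0.3], [-0.1, -0.0], [0.1, 0.3], [0.3, 0.6], [-0.1, 0.7], [0.2, 0.2], [0.0, 0.7], [-0.2, 0.5], [-0.6, 0.3]]
tray [ 0.4812 -0.2006  0.011 ]
[[0.1, 0.2], [-0.2, 0.1], [-0.0, -0.1], [0.1, -0.2]]
tray [ 0.4809 -0.1998  0.0098]
[[-0.4, 0.6], [0.3, 0.6], [0.5, -0.2], [-0.5, -1.0]]
tray [ 0.481  -0.2001  0.0103]
[[-0.0, 0.3], [-0.3, 0.2], [-0.2, 0.1], [-0.1, -0.2], [-0.3, 0.6], [0.4, 0.7], [0.7, -0.2], [-0.4, -0.9]]
0.021 top sh [[-0.9, 0.2], [-1.4, 0.4], [-1.2, 0.7], [-1.0, 0.9]] scene tip [[-0.5, 6.4], [-0.6, 6.3], [-0.2, 8.0], [-0.9, 7.4]]
0.029 top sh [[-0.5, -0.0], [-0.8, 0.2], [-0.8, 0.3], [-0.4, 0.4]] scene tip [[-0.4, 3.1], [-0.1, 3.0], [0.1, 4.7], [-0.4, 4.1]]
0.037 top sh [[-0.2, -0.2], [-0.1, -0.0], [-0.5, -0.1], [0.2, -0.0]] scene tip [[-0.2, -0.2], [0.3, -0.5], [0.4, 1.5], [0.2, 0.7]]
top [ 0.367 -0.023  1.102]
205 222 [0.481  0.1933 0.037 ]
190 210 [0.5182 0.2408 0.0042]
340 240 [ 0.4265 -0.1576  0.0061]
360 220 [ 0.4778 -0.2128  0.0057]
280 260 [0.3784 0.0017 0.0051]
150 200 [ 0.55    0.3539 -0.0016]
scene [-0.125 -0.663  0.673]
```

```bash
cat >> h.py <<'E'
def quat(psi): return [-np.sin(psi/2),np.cos(psi/2),0,0]
def snap(name,crop=None,f=1):
    from cell import optics
    d=optics.get_image(name.split('_')[0]);pickle.dump(d,open(name+'.pkl','wb'))
    im=d['pixels'][:,:,::-1]
    if crop: im=im[crop[1]:crop[3],crop[0]:crop[2]]
    cv2.imwrite(f'pics/{name}.png',cv2.resize(im,None,fx=f,fy=f,interpolation=cv2.INTER_CUBIC))
    return d
E
python3 - <<'E'
from h import *
from cell import r
p=[.4832,.2005]
q=quat(.2)
r.set_gripper(.65,40)
r.move_to(p+[.10],q)
print(r.current_t(),r.current_tool_pos(),r.current_contact_force())
r.move_linear(p+[.032],vel=.1)
print(r.current_t(),r.current_contact_force())
r.set_gripper(0,40)
print(r.current_t(),r.current_opening(),r.current_contact_force())
r.move_linear(p+[.13],vel=.12)
print(r.current_t(),r.current_opening(),r.current_contact_force(),r.current_torque())
snap('scene_1');
E
```

```text
2.0833 [0.48319363 0.20113908 0.10030184] [-0.15293696 -0.59188007 -0.06407631]
2.9167 [ 0.41744475 -0.3655848   0.12794891]
3.2583 0.3482666407492706 [0.46217956 0.91890665 6.3189699 ]
4.225 0.3404031315536751 [-0.0698979  -0.43348225 -1.80240965] [-0.03989639  0.0329243   0.03080376]
```

View pics/scene_1.png

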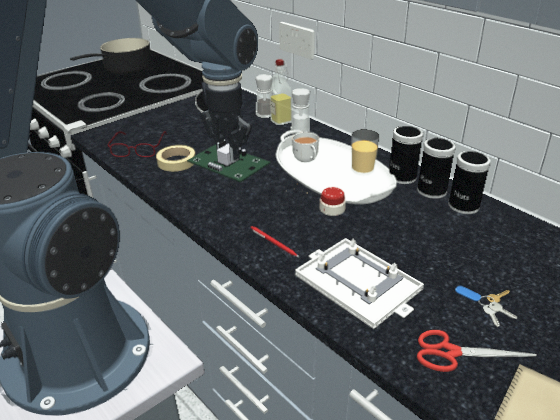

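The board is held and lifted (block at about px 225,152 in the picture). Next I carry it over the tray and check alignment in both views.

```bash
python3 - <<'E'
from h import *
from cell import r
q=quat(.0103)
r.move_to([.481,-.2001,.108],q)
print(r.current_t(),r.current_tool_pos(),r.current_contact_force())
r.sleep(.15)
snap('top_2',(300,170,410,265),7);snap('scene_2',(280,190,430,330),5)
E
```

```text
5.7583 [ 0.48127163 -0.19929348  0.10797257] [-0.37919265  0.23939993 -1.30370141]
```

View pics/top_2.png

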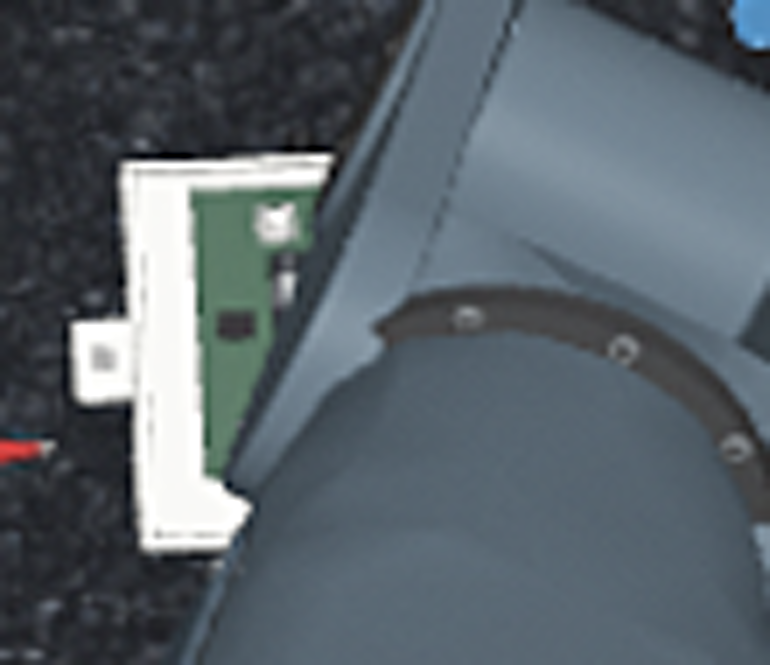

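View pics/scene_2.png

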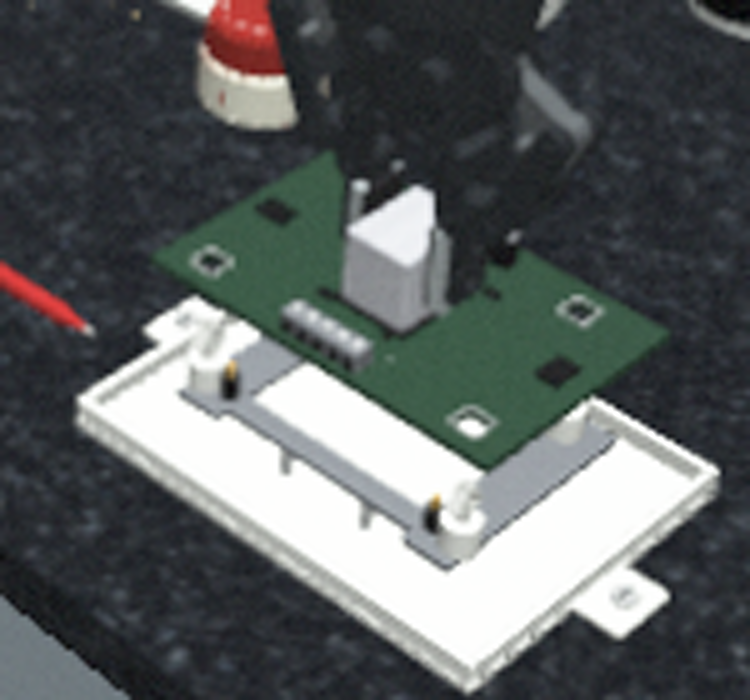

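```bash
python3 - <<'E'
from h import *
T=pickle.load(open('top_2.pkl','rb'));S=pickle.load(open('scene_2.pkl','rb'))
H=np.array([[-38,62,4],[-38,-62,4],[38,-50,4],[-52,80,4],[-52,-80,4],[52,-80,4]])/1e3
ps=uncrop([(211,262),(470,422),(580,310),(155,258),(490,468),(668,332)],(280,190),5)
Ht=np.array([[38,50,4],[52,80,4],[-52,80,4]])/1e3
pt=uncrop([(277,222),(191,189),(206,475)],(300,170),7)
def res(q,obs): return np.concatenate([(proj(d,body(q[:3],L+[0,0,q[3]]))-p).ravel() for d,L,p in obs])
for zf in(None,.078):
  for o in([(S,H,ps)],[(T,Ht,pt)],[(S,H,ps),(T,Ht,pt)]):
    f=(lambda q:res(q,o)) if zf is None else (lambda q:res([*q[:3],zf],o))
    if zf is None and o[0][0] is T: continue
    s=least_squares(f,[.48,-.2,0,.08]);print(s.x.round(4),s.fun.reshape(-1,2).round(1).tolist())
E
```

```text
[ 0.4868 -0.195   0.0137  0.0726] [[0.4, 0.2], [0.6, -0.0], [-0.2, 0.3], [-0.5, -0.1], [-0.4, -0.4], [0.2, 0.1]]
[ 0.4804 -0.2     0.0092  0.0792] [[0.1, -0.1], [0.6, 0.2], [0.2, 0.4], [-0.9, -0.4], [-0.3, -0.1], [0.9, 0.2], [-0.2, 0.0], [-0.3, -0.4], [-0.4, 0.7]]
[ 0.4815 -0.1989  0.0122  0.08  ] [[0.0, 0.0], [0.6, 0.1], [0.0, 0.3], [-1.0, -0.3], [-0.3, -0.2], [0.6, 0.1]]
[ 0.481  -0.2009  0.0111  0.08  ] [[0.1, -0.1], [-0.1, -0.5], [-0.0, 0.6]]
[ 0.4812 -0.1995  0.0112  0.08  ] [[0.1, 0.2], [0.7, 0.3], [0.2, 0.5], [-0.9, -0.2], [-0.3, 0.0], [0.8, 0.3], [-0.5, -0.2], [-0.6, -0.5], [-0.6, 0.5]]
```

```bash
python3 - <<'E'
from h import *
from cell import r
r.move_linear([.481,-.2003,.092],vel=.08)
r.sleep(.1);f0=r.current_contact_force()
print(r.current_t(),r.current_tool_pos(),f0)
z=.092
while z>.062:
    z-=.001
    r.move_linear([.481,-.2003,z],vel=.04)
    f=r.current_contact_force();print(round(z,4),round(r.current_t(),2),r.current_tool_pos().round(4),f.round(2))
    if f[2]-f0[2]>3 : break
print(r.current_torque())
snap('scene_3',(280,190,430,330),5)
E
```

```text
6.4583 [ 0.48108442 -0.2003387   0.09208851] [-0.73720676  0.25541858 -1.7263282 ]
0.091 6.71 [ 0.4811 -0.2003  0.0911] [-0.7  -0.34 -2.15]
0.09 6.96 [ 0.481  -0.2003  0.09  ] [-0.1  -0.44 -1.58]
0.089 7.21 [ 0.481  -0.2003  0.089 ] [-0.98  0.12 -1.24]
0.088 7.46 [ 0.481  -0.2003  0.0879] [-0.35 -0.47 -1.67]
0.087 7.71 [ 0.481  -0.2003  0.0869] [ 0.28 -0.04 -1.34]
0.086 7.96 [ 0.481  -0.2003  0.0859] [ 0.13 -0.36 -1.62]
0.085 8.21 [ 0.481  -0.2003  0.0849] [-0.22 -0.12 -1.63]
0.084 8.46 [ 0.481  -0.2003  0.0839] [-0.13 -0.21 -1.5 ]
0.083 8.71 [ 0.481  -0.2003  0.0829] [-0.48 -0.38 -1.94]
0.082 8.96 [ 0.4809 -0.2003  0.0819] [-0.33 -0.17 -1.72]
0.081 9.21 [ 0.481  -0.2003  0.0809] [ 0.64  0.37 -1.71]
0.08 9.46 [ 0.481  -0.2003  0.0799] [ 0.82  0.35 -2.5 ]
0.079 9.71 [ 0.4811 -0.2003  0.079 ] [-0.3   0.09 -1.94]
0.078 9.96 [ 0.4812 -0.2004  0.0781] [ 1.38 -0.11 -1.38]
0.077 10.21 [ 0.4813 -0.2004  0.0772] [ 1.38 -0.32  0.82]
0.076 10.46 [ 0.4814 -0.2005  0.0764] [ 1.01 -0.34  5.1 ]
[ 0.01616143 -0.36215015  0.1086501 ]
```

View pics/scene_3.png

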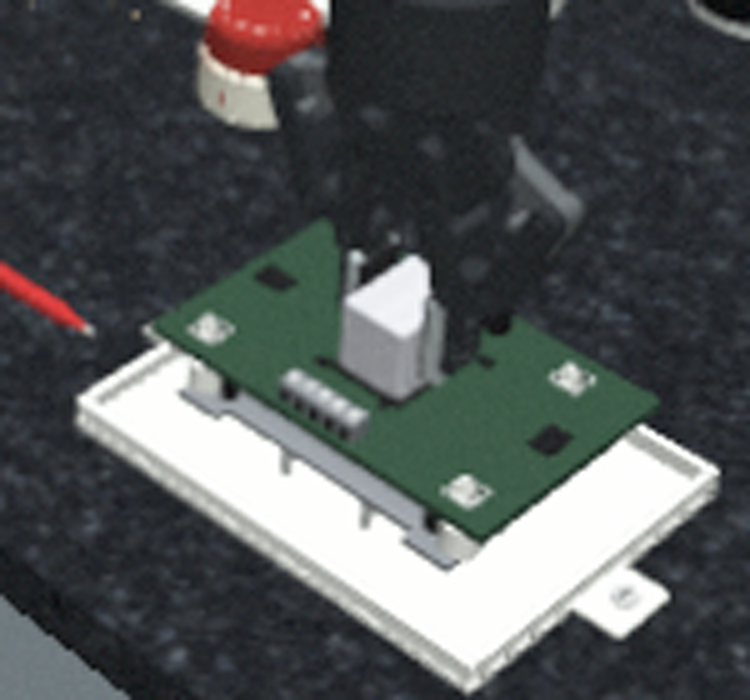

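```bash
python3 - <<'E'
from h import *
from cell import r
r.move_linear([.481,-.2003,.0775],vel=.03)
print(r.current_contact_force())
r.set_gripper(.65)
print(r.current_t(),r.current_contact_force())
r.move_linear([.481,-.2003,.15],vel=.15)
r.set_gripper(0,40)
r.sleep(.2)
print(r.current_t(),r.current_opening(),r.current_contact_force())
for k in(1,-1): print(r.inverse_kinematics([.44,-.157,.10],quat(.011+k*np.pi/2)))
# clear the top view by moving aside to a pre-press pose
snap('scene_4',(280,190,430,330),5);snap('top_4',(300,170,410,265),7)
E
```

```text
[3.02327517 0.37537904 1.54276868]
11.1333 [ 0.23558993 -0.92314288 -0.39651678]
12.5333 0.0011584569248262616 [-0.43387184  0.27813277 -0.5870008 ]
[-4.42436284e-01  4.40261064e-01  1.98386928e+00 -4.44089210e-16
  7.17462313e-01  2.68815637e+00]
[-4.42436284e-01  4.40261064e-01  1.98386928e+00 -4.44089210e-16
  7.17462313e-01 -4.53436284e-01]
```

View pics/scene_4.png

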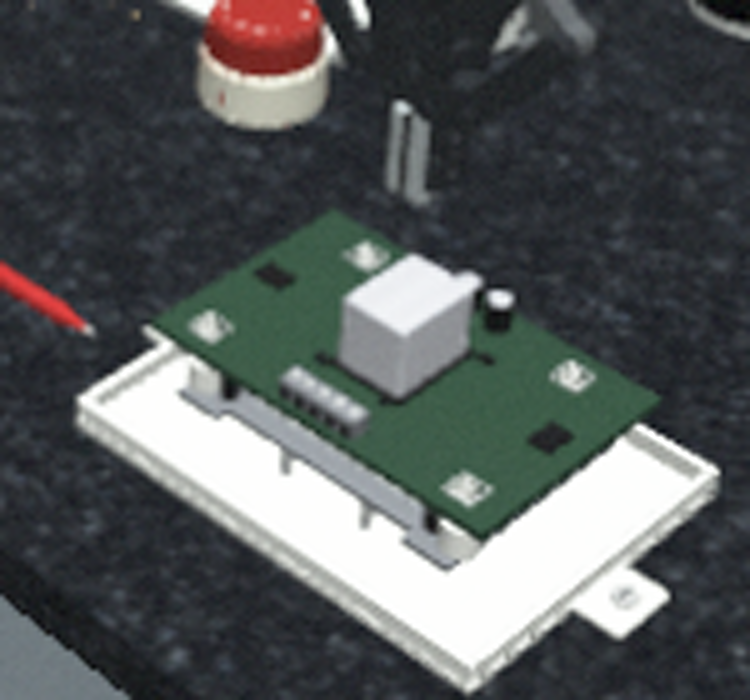

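View pics/top_4.png

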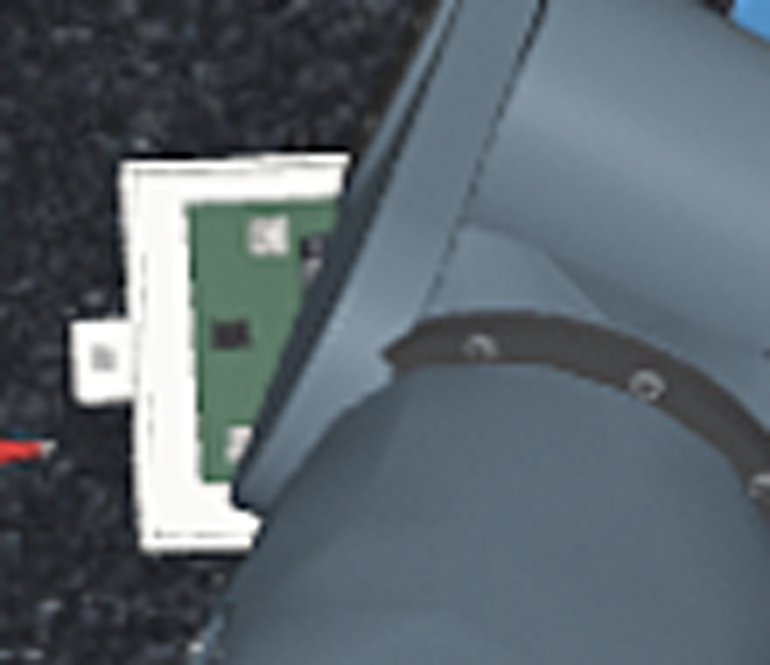

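```bash
cat >> h.py <<'E'
PR={'fl':(-.038,.044),'fr':(-.038,-.044),'rl':(.038,.032),'rr':(.038,-.032)}
POSE=[.4812,-.2002,.0105]
def press(r,c,zs,zmin=.0605,lim=18.5,touch=7,hop=.113):
    p=body(POSE,[[*PR[c],0]])[0]
    t=r.current_tool_pos()
    if np.hypot(*(t[:2]-p[:2]))>.005:
        if t[2]<hop-.002: r.move_linear([t[0],t[1],hop],vel=.2)
        r.move_linear([p[0],p[1],hop],vel=.2)
    r.move_linear([p[0],p[1],zs],vel=.12); r.sleep(.1)
    f0=np.mean([r.current_contact_force()[2] for _ in range(3)])
    z=zs;pk=0;click=None;log=[];last=0
    while True:
        z-= .0003 if last>8 else .0006
        if z<zmin: log.append('zmin');break
        r.move_linear([p[0],p[1],z],vel=.04)
        F=r.current_contact_force()[2]-f0
        log.append((round(z*1e3,1),round(float(F),1)))
        if F<pk-4 and pk>6 and click is None: click=(z,pk)
        pk=max(pk,F) if click is None else pk
        if F>lim: log.append('LIM');break
        if click and F>touch: log.append('seat');break
        last=F
    print(c,'f0',round(float(f0),2),'click',click,'tcp',r.current_tool_pos().round(4),'t',round(r.current_t(),2));print(log)
    return click
E
python3 - <<'E'
from h import *
from cell import r
press(r,'fl',.0765)
E
```

```text
fl f0 -0.64 click (0.06929999999999996, np.float64(7.663552070830622)) tcp [ 0.443  -0.1567  0.065 ] t 18.68
[(75.9, 0.8), (75.3, 0.3), (74.7, 0.3), (74.1, 0.9), (73.5, 1.5), (72.9, 1.1), (72.3, 0.9), (71.7, 2.1), (71.1, 4.5), (70.5, 5.6), (69.9, 7.7), (69.3, 0.9), (68.7, 1.9), (68.1, 3.3), (67.5, 3.8), (66.9, -0.6), (66.3, 1.5), (65.7, 1.6), (65.1, 5.6), (64.5, 10.7), 'seat']
```

```bash
python3 - <<'E'
from h import *
from cell import r
t=r.current_tool_pos();r.move_linear([t[0],t[1],.113],vel=.2)
snap('scene_5',(280,190,430,330),5)
E
```

```text
(no output)
```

View pics/scene_5.png

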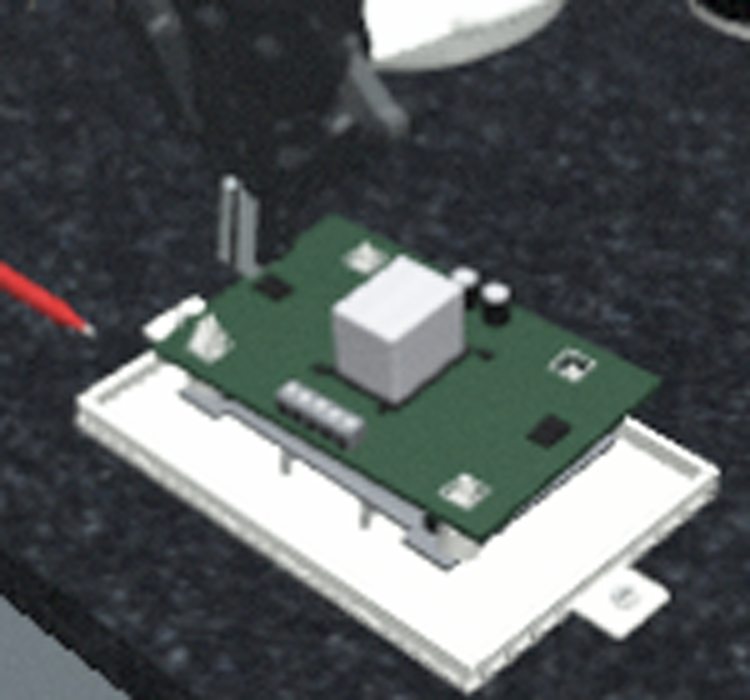

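FL is clicked through (its barb shows at px 210,338 in the crop). RR has lifted, as the tilt would suggest, and its hole at px 570,362 is dark. Pressing FR next should bring it level again.

```bash
python3 - <<'E'
from h import *
from cell import r
print(r.current_t())
press(r,'fr',.0735)
t=r.current_tool_pos();r.move_linear([t[0],t[1],.113],vel=.2)
snap('scene_6',(280,190,430,330),5)
E
```

```text
19.1167
fr f0 -0.49 click None tcp [ 0.4439 -0.2448  0.0633] t 25.53
[(72.9, 1.0), (72.3, 1.2), (71.7, 0.8), (71.1, 0.3), (70.5, 3.7), (69.9, 5.2), (69.3, 1.6), (68.7, 0.2), (68.1, 0.6), (67.5, 1.5), (66.9, 2.4), (66.3, 0.4), (65.7, 0.6), (65.1, 1.0), (64.5, 0.6), (63.9, 3.2), (63.3, 8.7), (63.0, 11.1), (62.7, 14.8), (62.4, 17.3), (62.1, 20.3), 'LIM']
```

View pics/scene_6.png

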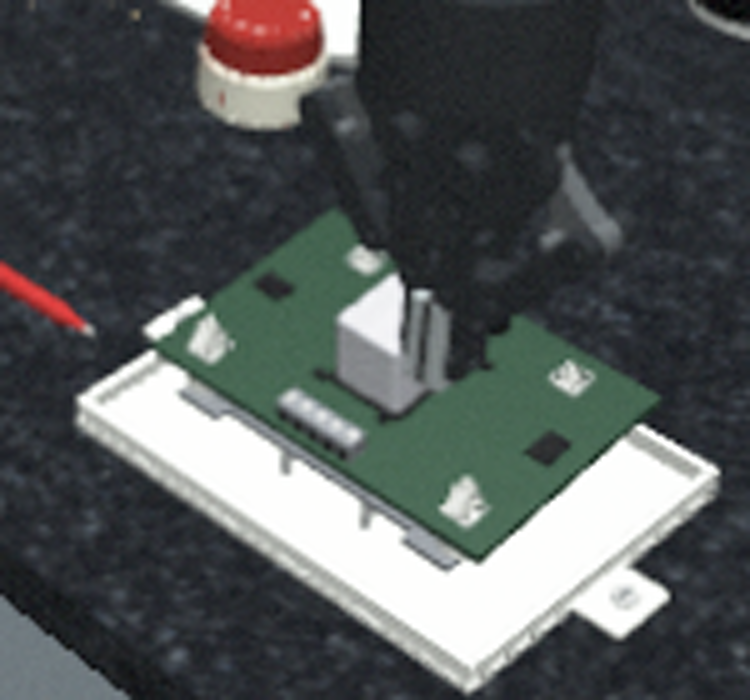

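FR is through too, although my detector's drop threshold missed its click, and RR's pin is back in its hole. I'll use finer steps and a more sensitive threshold for the rear corners.

```bash
sed -i 's/\.0003 if last>8 else \.0006/.0002 if last>9 else .0004/; s/F<pk-4 and pk>6/F<pk-2.5 and pk>4/; s/if click and F>touch:/if click and F>touch and z<.0655:/; s/lim=18.5/lim=18/' h.py; python3 - <<'E'
from h import *
from cell import r
print(r.current_t())
press(r,'rl',.0735)
t=r.current_tool_pos();r.move_linear([t[0],t[1],.113],vel=.2)
snap('scene_7',(280,190,430,330),5)
E
```

```text
25.9917
rl f0 -0.39 click (0.0695, np.float64(11.440998090656779)) tcp [ 0.5189 -0.1678  0.0622] t 35.25
[(73.1, 0.2), (72.7, -0.0), (72.3, 0.5), (71.9, 2.8), (71.5, 6.3), (71.1, 6.6), (70.7, 6.2), (70.3, 8.5), (69.9, 9.1), (69.7, 11.4), (69.5, 7.1), (69.1, 9.6), (68.9, 10.7), (68.7, 11.3), (68.5, 6.4), (68.1, 7.9), (67.7, 5.1), (67.3, 4.5), (66.9, 5.0), (66.5, 5.1), (66.1, 0.4), (65.7, 1.0), (65.3, 0.1), (64.9, 0.2), (64.5, 1.0), (64.1, 0.1), (63.7, 0.9), (63.3, 0.1), (62.9, 0.3), (62.5, 0.3), (62.1, 5.3), (61.7, 9.7), 'seat']
```

View pics/scene_7.png

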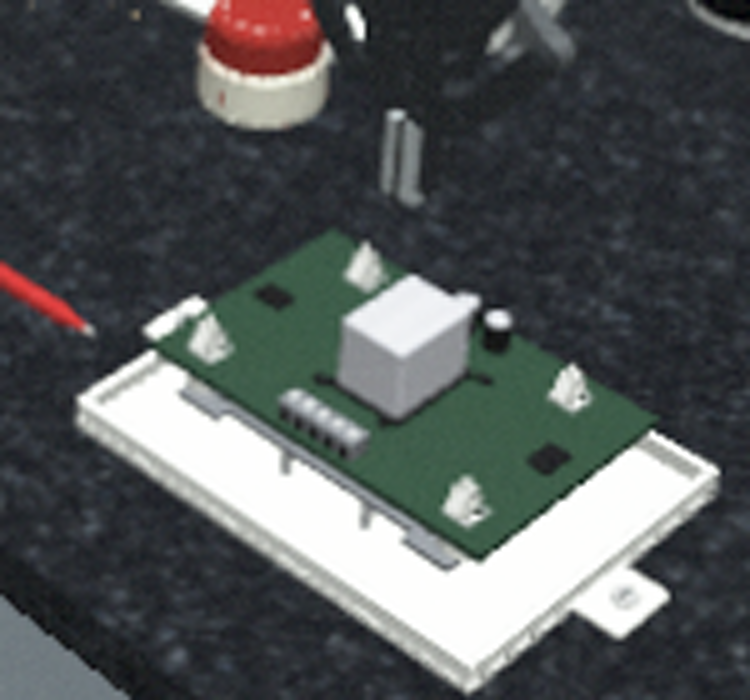

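RL is seated. RR's barb also shows (px 570,388), so it may have partly followed. I'll press RR now.

```bash
python3 - <<'E'
from h import *
from cell import r
print(r.current_t())
press(r,'rr',.071,lim=15)
t=r.current_tool_pos();r.move_linear([t[0],t[1],.113],vel=.2)
snap('scene_8',(280,190,430,330),5)
print(r.current_t())
E
```

```text
35.7083
rr f0 0.14 click None tcp [ 0.5197 -0.2319  0.0621] t 43.27
[(70.6, -0.2), (70.2, -1.0), (69.8, -1.0), (69.4, 0.6), (69.0, -0.3), (68.6, 0.0), (68.2, 0.5), (67.8, -0.3), (67.4, 0.3), (67.0, 0.2), (66.6, 0.1), (66.2, 0.6), (65.8, -0.4), (65.4, 1.0), (65.0, 0.3), (64.6, -0.6), (64.2, 0.4), (63.8, 0.3), (63.4, 0.1), (63.0, 0.7), (62.6, 0.3), (62.2, 2.1), (61.8, 6.7), (61.4, 10.7), (61.2, 13.5), (61.0, 16.1), 'LIM']
43.7333
```

View pics/scene_8.png

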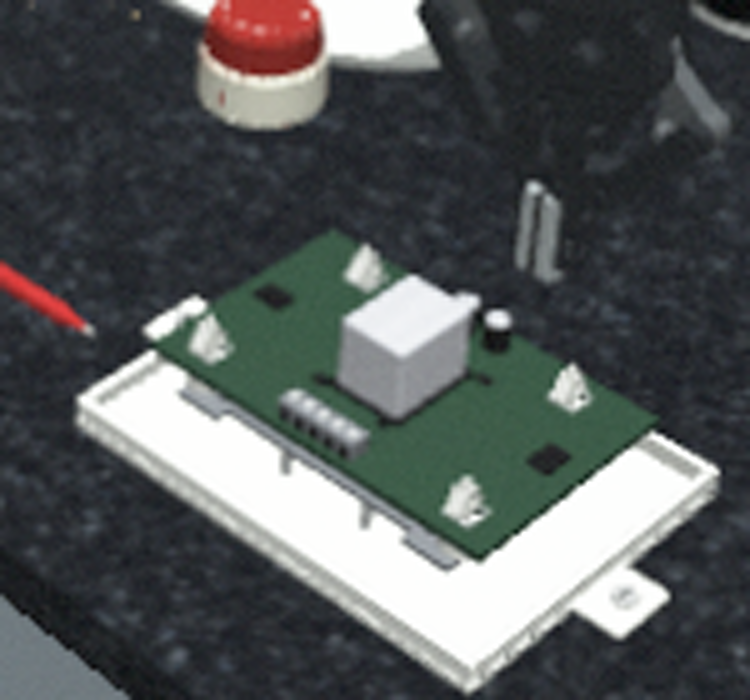

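RR had already gone down while I pressed RL: contact is at the same height (about 62.4 mm) and the picture hasn't changed. I'll gently probe both front corners to check the board is flat.

```bash
python3 - <<'E'
from h import *
from cell import r
press(r,'fr',.0650,lim=10)
press(r,'fl',.0650,lim=10)
t=r.current_tool_pos();r.move_linear([t[0],t[1],.113],vel=.2)
print(r.current_t())
E
```

```text
fr f0 -0.48 click None tcp [ 0.4438 -0.2447  0.0621] t 47.17
[(64.6, 1.7), (64.2, 1.6), (63.8, 0.9), (63.4, 0.9), (63.0, 0.6), (62.6, 1.0), (62.2, 1.9), (61.8, 7.7), (61.4, 13.8), 'LIM']
fl f0 0.34 click None tcp [ 0.4428 -0.1566  0.0621] t 51.07
[(64.6, -1.5), (64.2, -1.7), (63.8, -0.2), (63.4, 0.0), (63.0, -0.1), (62.6, -0.0), (62.2, 0.6), (61.8, 6.9), (61.4, 13.3), 'LIM']
51.475
```

```bash
python3 - <<'E'
from h import *
from cell import r
r.move_linear([.40,-.05,.22],vel=.2)
snap('scene_9',(200,130,560,400),2);snap('top_9',(300,170,410,265),7)
print(r.current_t(),r.current_contact_force())
E
```

```text
52.5083 [ 0.20976573 -0.06604105  0.37728553]
```

View pics/scene_9.png

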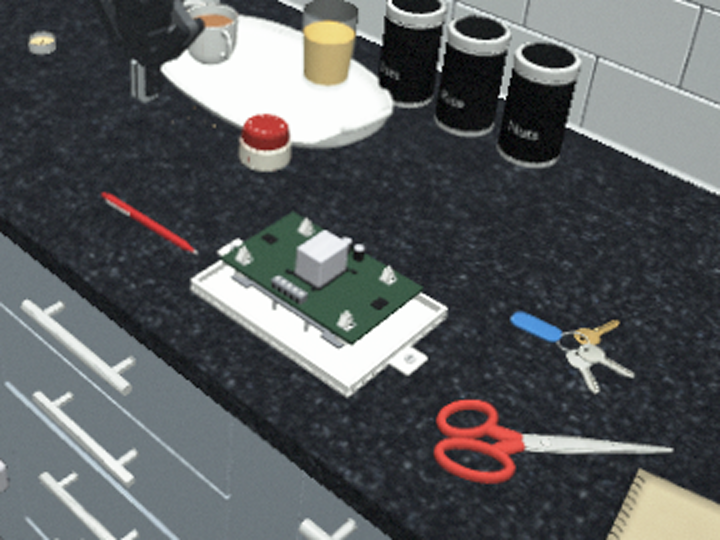

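View pics/top_9.png

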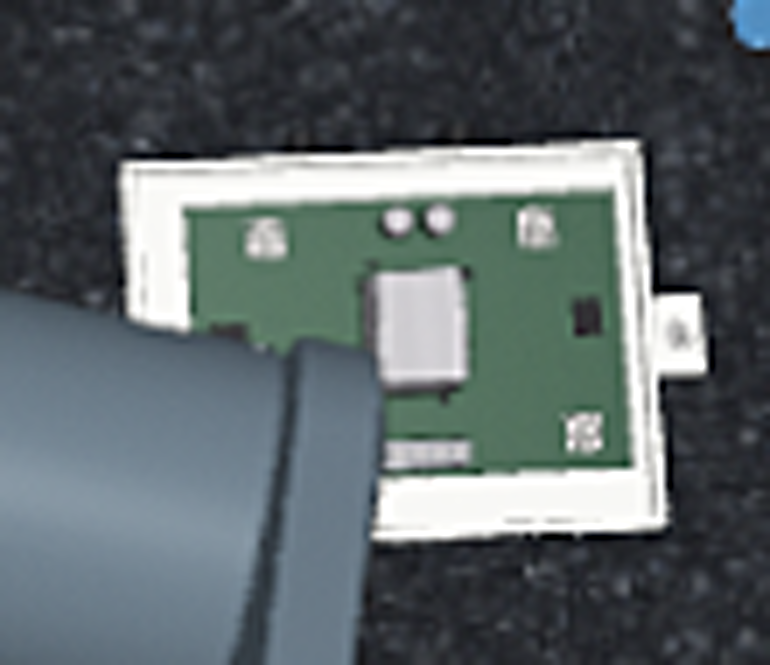

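```bash
python3 -c "
from cell import r
print(r.hand_in(),r.current_t())"
```

```text
the job is handed in; nothing more can be done
the job is handed in; nothing more can be done
```

I placed the board on the four posts, pressed it down until it sat flat on all four shoulders, and handed the job in at about 52.5 s. The terminal strip is on the side nearer the robot, away from the glands. I could not see the glands, so I took the tray's orientation from its post pattern.

I pressed front left, front right, rear left, then rear right.

- **Flatness:** at every corner the force rises steeply at the same tool height, 62.1–62.2 mm. The last pictures show all four barbs above the board, with the pen and the other things seemingly where they were.
- **Front left click:** this one was clear, with the force dropping from 7.7 N to 0.9 N.
- **Front right click:** I saw only a 5.2 N peak because my steps were coarse. The peak was below my detection threshold, so the force record does not confirm the click. The barb and the seat do.
- **Rear clicks:** the push on the rear left corner peaked at 11.4 N with several drops. Rear right went down during that same push, so when I pressed it I found it already seated and felt no click of its own.
- **Force:** the front right push reached 20.3 N on the shoulder for a moment, just over the 20 N you set. The other pushes stayed at or below about 16 N.
- **Contact pins:** the interface gives no reading for them, so I did not check them.

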